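# Set up the stamping mat on the library desk

## Task

Get the library desk ready for stamping books: on the grey mat, stand the orange pen cup in the middle of the round cork coaster and the blue-handled stamp in the middle of the square green coaster. Lay the red stamp pad flat on the mat midway between the two coasters, its long side square to the mat's long edges, and then stand the red-handled stamp upright on the middle of that red pad. Leave the blue stamp pad, the mug and the pile of books where they are.

Things in the scene. Friction and masses are not known exactly. Their poses are not given: they have to be found in the camera images.
- mat: thin grey desk mat, fixed to the desk, 130 (x) by 380 (y) by 3 mm thick. Origin: centre of its underside, on the desk. Its x axis runs across its short way, its y axis along its length. The two coasters lie on its long centre line, 125 mm to either side of its centre, so the mat's centre is the point midway between them; which coaster is at which end varies.
- cork_coaster: round light-brown cork coaster, 90 mm across, 5 mm thick, fixed on the mat (its top is 8 mm above the desk). Origin: centre of its underside, on the top of the mat.
- green_coaster: square green coaster, 85 by 85 mm, 5 mm thick, fixed on the mat (its top is 8 mm above the desk). Origin: centre of its underside, on the top of the mat.
- pen_cup: orange empty pen cup, a straight round plastic cup open at the top, 56 mm outside diameter, 90 mm high, wall 3 mm, about 130 g, loose. Origin: centre of its underside; z up.
- red_pad: stamp pad: flat black case with a red top face, 100 (x) by 60 (y) by 19 mm high, about 140 g, loose. Origin: centre of its underside; x along its long side.
- red_stamp: hand stamp with a red handle: wooden base 50 (x) by 30 (y) by 24 mm high, thin neck, then an upright round red handle 26 mm in diameter from 36 to 86 mm above its foot, about 100 g, loose. Origin: centre of its underside; z up through the handle.
- blue_stamp: hand stamp like the other one but with a blue handle: base 50 (x) by 30 (y) by 24 mm high, handle 26 mm in diameter from 36 to 86 mm above its foot, about 100 g, loose. Origin: centre of its underside; z up through the handle.
- blue_pad: stamp pad like the other one but with a blue top face, 100 (x) by 60 (y) by 19 mm high, loose; to be left alone. Origin: centre of its underside.
- mug: white ceramic mug, 80 mm rim diameter, 95 mm high, with a handle towards its +y, loose; to be left alone. Origin: centre of its underside.
- books: pile of three paperbacks lying flat, about 110 (x) by 178 (y) by 68 mm high in all, one loose body; to be left alone. Origin: centre of its underside.

How it is judged:
At the end, for the whole second after the job is handed in: Pen cup on cork coaster, blue stamp on green coaster, red pad on the mat midway between them, red stamp on red pad: each within 15 mm of centre, within 0.1 rad of upright, released, at rest; red pad's long side within 0.2 rad of the mat's short direction (horizontal distance between pen_cup and cork_coaster below 0.015 m and z of pen_cup in the frame of cork_coaster between 0.002 and 0.008 m and angle between each of pen_cup, blue_stamp, red_pad, red_stamp's own z axis and vertical below 0.1 rad and linear speed of each of pen_cup, blue_stamp, red_pad, red_stamp below 0.02 m/s and angular speed of each of pen_cup, blue_stamp, red_pad, red_stamp below 0.2 rad/s and horizontal distance between blue_stamp and green_coaster below 0.015 m and z of blue_stamp in the frame of green_coaster between 0.002 and 0.008 m and horizontal distance between red_pad and mat below 0.015 m and z of red_pad in the frame of mat between 0.001 and 0.006 m and angle between the x axis of red_pad and the x axis of mat, either way round below 0.2 rad and horizontal distance between red_stamp and red_pad below 0.015 m and z of red_stamp in the frame of red_pad between 0.016 and 0.022 m); the robot touches nothing.
It fails at once if the blue stamp pad is disturbed (moved more than 15 mm) (distance of blue_pad from where it was at the start of the episode above 0.015 m).
It fails at once if the mug is disturbed (moved more than 15 mm) (distance of mug from where it was at the start of the episode above 0.015 m).
It fails at once if the pile of books is disturbed (moved more than 15 mm) (distance of books from where it was at the start of the episode above 0.015 m).
It also fails if it takes over 104 s, if anything falls off the work surface, if the arm or the gripper's body presses on something with over 40 N, if the wrist force passes 120 N, or if a joint passes its speed limit or range.

## Robot

A 7-joint arm with a two-finger parallel gripper is mounted at the origin on the work surface. World frame = base frame: x ahead of the robot, y to its left, z up, the work surface at z = 0. Lengths are in m, angles in rad, forces in N, time in s.
With the tool pointing down it reaches from about 0.4 to 0.9 m from the base axis. Payload 5.5 kg.
Tool frame: the origin (TCP) lies midway between the tips of the shut fingers; the grasp point (between the pads) lies 19 mm behind it (manip.grip_depth is the distance from the TCP to the grasp point, in m); z points along the fingers, y is the line along which they close (so a half turn about z gives the same grasp; the last joint's range is limited). The gripper opens to 92 mm and grips with 3 to 60 N. Pads are 19 mm wide; open, the fingers measure 130 mm over their backs; the gripper's body (75 mm by 190 mm) begins 47 mm behind the grasp point.
Start: joints at [-0.861, 0.501, -0.427, 1.55, 0.221, 1.138, -0.21], TCP at [0.281, 0.586, 0.189] pointing down, gripper open.
Joint ranges: [-2.88, 2.88], [-0.31, 2.03], [-1.54, 1.56], [0.2, 2.42], [-1.41, 4.55], [0.19, 2.02], [-2.57, 2.57]. Speed limits (rad/s): [2.57, 2.57, 3.14, 3.14, 3.14, 3.14, 3.14].

## Interface

Orientations are given as a unit quaternion [x, y, z, w].
In Python, from bench import manip, effector, viewer gives the robot as it stands. Calls block until the motion is done:
- manip.move_pose(position, orientation): joint-space move of the TCP to a pose.
- manip.servo_line(position, ori=None, vel=0.15): straight line of the TCP; ori=None keeps the orientation; vel is the mean speed in m/s.
- manip.movej(angles): joint-space move.
- effector.open_jaws() and effector.close(f_grip=None): open the fingers fully, or close them until they stop; f_grip is the grip in N (None keeps the last).
- manip.sleep(seconds).
- manip.solve_ik(position, orientation): joint angles nearest the present ones, or None.
- viewer.get_image(name): name is "side" or "top" or "wrist"; returns the picture (384x512x3 uint8, red, green, blue); there is no depth.
- viewer.get_calibration(name): a dict with "vfov" (degrees; the focal length in pixels is half the picture's height over the tangent of half this angle, whatever the lens; pixels are square), "cx", "cy" (the principal point, pixels), "eye" and "attitude" of the camera in the world. Camera axes: x right, y down, z forward; pixel columns grow to the right and rows downward; lengths in m; the calibration is good to about 2 mm. A picture is of the moment at which its call begins: read the wrist's pose just before it. get_calibration takes no time and is no camera call; for the wrist camera it gives the pose at the moment of the call.
A pose or a line that the arm cannot do raises manip.PlanningError and nothing moves.
- manip.hand_in(): hands the job in; it is judged then, once.
Readings, each from a call of its own:
- manip.current_clock(): time.
- manip.current_q(): joint angles.
- manip.current_joint_velocities(): joint speeds.
- manip.current_tau(): joint torques, N m.
- manip.current_tool_pos(): TCP position.
- manip.current_tcp_rot(): TCP orientation.
- manip.current_force(): force on the tool from outside, world axes, zero at the start.
- manip.current_wrist_torque(): the same for the moment, N m.
- manip.current_finger_gap(): finger opening in m.
- manip.current_gripper_force(): force on a finger pad.
Only numpy, scipy, OpenCV 4.12 (cv2) and the standard library are available. Lean on these libraries where they do the work, as an engineer would, in place of code of your own. Each camera call takes 0.05 s, during which the arm holds its last target. There are 200 camera calls.

## Working session

There is one attempt and no reset: what is moved stays moved. The work goes in short steps, each a Python script; the robot and the scene stay as the last script left them, time stands still between calls to the robot, and variables do not carry over. Pictures are saved under pics/ and viewed, at most 14 in all, crops included, and the job is handed in when it is done.

```bash
mkdir -p pics; ls
python3 - <<'E'
from bench import manip, effector, viewer
import cv2
for n in ("side","top"):
    cv2.imwrite(f"pics/{n}0.png",viewer.get_image(n)[:,:,::-1]); print(n,viewer.get_calibration(n))
print(viewer.get_calibration("wrist"),manip.current_tcp_rot(),manip.current_clock(),manip.grip_depth)
E
```

```text
pics
side {'vfov': 43.85712570131504, 'cx': 259.0406323719374, 'cy': 186.44606596921693, 'eye': array([ 0.1929026 , -1.04832705,  0.77154784]), 'attitude': array([ 0.87035385, -0.1244025 ,  0.05870146, -0.47282378])}
top {'vfov': 56.92625957592167, 'cx': 249.24711935621937, 'cy': 189.7574498237185, 'eye': array([0.38109344, 0.01512945, 1.00808124]), 'attitude': array([-0.69759642,  0.71528001, -0.03484441,  0.02279479])}
{'vfov': 61.67313411311896, 'cx': 257.448766739602, 'cy': 188.79091263566625, 'eye': array([0.20965799, 0.62005361, 0.38347518]), 'attitude': array([0.83745025, 0.52623988, 0.0778276 , 0.12526588])} [ 2.21530074e-01  9.75153173e-01 -8.15482062e-04 -2.23686852e-04] 0.1 0.0188
```

View pics/top0.png

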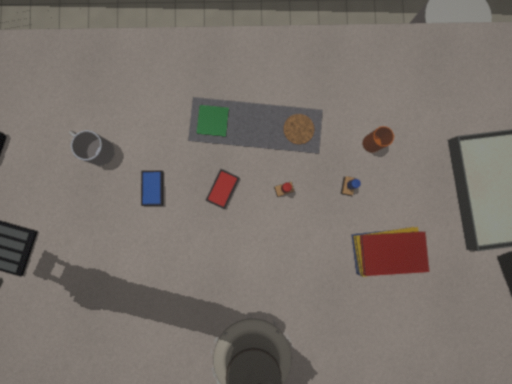

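View pics/side0.png

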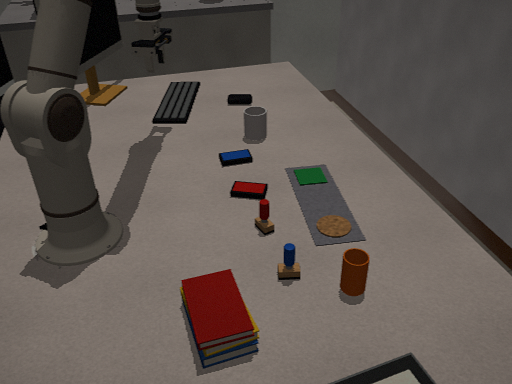

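The top view shows the green coaster at (212,121), cork (298,128), cup (378,140), red pad (222,189), red stamp (287,188) and blue stamp (353,185). The books at (395,254), mug (88,146) and blue pad (152,188) are clear of them. Next I'll take wrist views from two places.

```bash
cat > h.py <<'E'
import numpy as np, cv2
from scipy.spatial.transform import Rotation as R
from bench import manip, effector, viewer
def ray(c,uv):
    f=192/np.tan(np.radians(c["vfov"])/2)
    d=R.from_quat(c["attitude"]).apply(np.c_[(np.atleast_2d(uv)-[c["cx"],c["cy"]])/f,np.ones(len(np.atleast_2d(uv)))])
    return np.array(c["eye"]),d
def plane(c,uv,z):
    e,d=ray(c,uv); return e+d*((z-e[2])/d[:,2])[:,None]
def tri(obs):  # [(cal,uv)] -> point nearest to all the rays, rms miss
    A=np.zeros((3,3)); b=np.zeros(3); P=[]
    for c,uv in obs:
        e,d=ray(c,uv); d=d[0]/np.linalg.norm(d); M=np.eye(3)-np.outer(d,d); A+=M; b+=M@e; P.append((M,e))
    x=np.linalg.solve(A,b); return x,max(np.linalg.norm(M@(x-e)) for M,e in P)
def snap(name,save):
    c=viewer.get_calibration(name); im=viewer.get_image(name); cv2.imwrite(f"pics/{save}.png",im[:,:,::-1]); return im,c
HUE={"red":(172,6),"orange":(5,20),"green":(50,75),"blue":(105,125)}
def blobs(im,col,smin=120,vmin=50,amin=60):
    h=cv2.cvtColor(im,cv2.COLOR_RGB2HSV); lo,hi=HUE[col]; H=h[...,0]
    m=((H>=lo)&(H<=hi) if lo<hi else (H>=lo)|(H<=hi))&(h[...,1]>=smin)&(h[...,2]>=vmin)
    m=cv2.morphologyEx(m.astype(np.uint8),cv2.MORPH_OPEN,np.ones((3,3)))
    cs=cv2.findContours(m,cv2.RETR_EXTERNAL,cv2.CHAIN_APPROX_NONE)[0]
    return sorted([c for c in cs if cv2.contourArea(c)>amin],key=cv2.contourArea,reverse=True)
def q(yaw=0): # tool down; tool y at world angle 90deg+yaw
    return (R.from_euler("z",yaw)*R.from_quat([0,1,0,0])).as_quat()
E
python3 - <<'E'
from h import *
import pickle
D={}
for n,p in (("A",(.5,.08,.36)),("B",(.5,-.2,.36))):
    manip.move_pose(p,q()); manip.sleep(.3)
    D[n]=snap("wrist","w"+n)
pickle.dump(D,open("D.pkl","wb"))
print(manip.current_clock())
for n in D:
    im,c=D[n]
    for col in HUE:
        for b in blobs(im,col)[:6]:
            (u,v),wh,a=cv2.minAreaRect(b); print(n,col,np.round([u,v,*wh,a,cv2.contourArea(b)],1),np.round(plane(c,[u,v],0.02)[0],3))
E
```

```text
3.9583
A red [ 252.5  120.3   30.6   55.7   26.  1625. ] [0.467 0.072 0.02 ]
A red [135.6 120.5  16.5  25.6  83.7 336. ] [ 0.467 -0.119  0.02 ]
A orange [ 130.2  212.2   43.6   46.5   71.6 1607.5] [ 0.627 -0.146  0.02 ]
A orange [ 13.5 194.   36.   27.   90.  726. ] [ 0.593 -0.346  0.02 ]
A orange [ 37.  120.5  31.   24.   90.  505.5] [ 0.467 -0.28   0.02 ]
A orange [153.4 115.5  18.2  18.3  73.3 261.5] [ 0.459 -0.089  0.02 ]
A green [ 266.9  229.1   46.4   42.3    6.6 1837.5] [0.66  0.097 0.02 ]
A blue [ 372.7  125.    30.9   56.9    5.4 1593.5] [0.475 0.269 0.02 ]
A blue [ 16.8 123.6  16.1  34.7  84.8 469.5] [ 0.472 -0.314  0.02 ]
B red [ 122.5   14.    28.   129.    90.  3159.5] [ 0.312 -0.4    0.02 ]
B red [ 423.3  120.6   29.7   60.5   32.2 1660.5] [0.468 0.072 0.02 ]
B red [323.  120.5  17.   20.   90.  265.5] [ 0.468 -0.092  0.02 ]
B orange [ 283.5  214.    44.    47.    90.  1658. ] [ 0.632 -0.153  0.02 ]
B orange [ 158.5  199.    36.1   53.    45.  1503. ] [ 0.604 -0.373  0.02 ]
B orange [316.7 117.4  18.3  32.1  74.1 290. ] [ 0.463 -0.102  0.02 ]
B orange [205.6 120.2  18.8  30.8  11.3 246.5] [ 0.468 -0.284  0.02 ]
B green [ 417.7  229.    50.5   43.     7.1 1644. ] [0.661 0.091 0.02 ]
B blue [200.5 123.5  17.   19.   90.  247.5] [ 0.473 -0.292  0.02 ]
B blue [187.5  28.9   4.2  21.4  84.3  62. ] [ 0.332 -0.305  0.02 ]
```

View pics/wA.png

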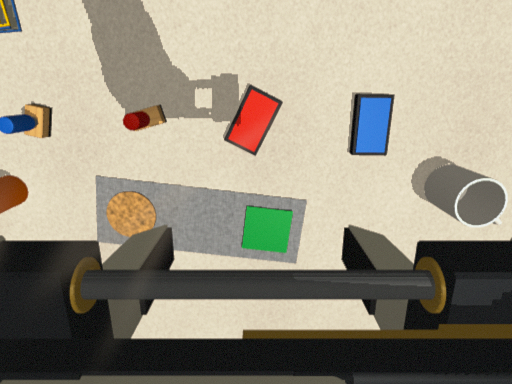

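View pics/wB.png

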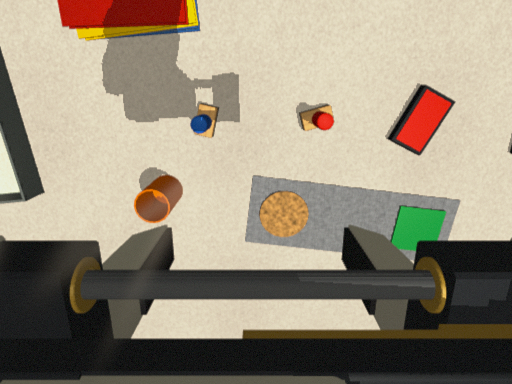

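Wrist views A and B show the pieces against the pale desk. In B: blue handle (200,124), red handle (323,120), cup (158,199), cork (284,214), green (418,229), red pad (422,120). A third wrist view further forward will give better conditioned triangulation.

```bash
cat > meas.py <<'E'
from h import *
import pickle
D=pickle.load(open("D.pkl","rb"))
if "C" not in D:
    manip.move_pose((.62,-.1,.36),q()); manip.sleep(.3)
    D["C"]=snap("wrist","wC")
    for n in ("top","side"): D[n]=snap(n,n+"1")
    pickle.dump(D,open("D.pkl","wb"))
G={"cork":("orange",(.64,-.15),.008),"green":("green",(.665,.1),.008),"red_pad":("red",(.467,.072),.019),
   "red_stamp":("red",(.468,-.103),.06),"blue_stamp":("blue",(.47,-.285),.06),"pen_cup":("orange",(.59,-.355),.05)}
for k,(col,xy,z) in G.items():
    obs=[];A=[];bb=[];names=[]
    for n,(im,c) in D.items():
        best=None
        for b in blobs(im,col,vmin=40,amin=25):
            x,y,w,h=cv2.boundingRect(b)
            if x<2 or y<2 or x+w>510 or y+h>382: continue
            M=cv2.moments(b); uv=np.array([M["m10"],M["m01"]])/M["m00"]
            d=np.linalg.norm(plane(c,uv,z)[0,:2]-xy)
            if d<.045 and (best is None or d<best[0]): best=(d,uv,b)
        if best is None: continue
        obs.append((c,best[1])); names.append(n)
        e,d=ray(c,best[1]); nrm=np.array([-d[0,1],d[0,0]]); nrm/=np.linalg.norm(nrm); r=np.linalg.norm(np.array(xy)-e[:2])
        A.append(nrm); bb.append(nrm@e[:2])
        if k in("red_pad","green"):
            p=plane(c,best[2][:,0].astype(float),z)[:,:2]*1000
            r=cv2.minAreaRect(p.astype(np.float32)); bx=cv2.boxPoints(r); ed=max((bx[1]-bx[0],bx[2]-bx[1]),key=np.linalg.norm)
            print("  ",k,n,np.round(r[0],1),np.round(r[1],1),"long ang",round(np.degrees(np.arctan2(ed[1],ed[0]))%180,1))
        else: print("  ",k,n,np.round(plane(c,best[1],z)[0],4))
    x,e=tri(obs); ax=np.linalg.lstsq(np.array(A),np.array(bb),rcond=None)[0]
    res=np.array(A)@ax-bb
    print(k,names,"tri",np.round(x,4),"miss",round(e,4),"axis",np.round(ax,4),np.round(res*1000,1))
print(manip.current_clock())
E
python3 meas.py
```

```text
cork A [ 0.6339 -0.1509  0.008 ]
   cork B [ 0.6358 -0.1516  0.008 ]
   cork C [ 0.6358 -0.1508  0.008 ]
   cork side [ 0.6341 -0.1537  0.008 ]
cork ['A', 'B', 'C', 'side'] tri [ 0.6356 -0.1514  0.0061] miss 0.001 axis [ 0.6352 -0.1514] [ 0.6  0.3 -0.8  0. ]
   green A [666.4  96.7] [84.3 84.7] long ang 172.9
   green B [667.   95.8] [85.7 84.5] long ang 83.0
   green C [667.1  96.3] [85.2 84.3] long ang 83.0
   green top [664.8  97.3] [75.4 76.8] long ang 175.4
   green side [663.7  96.8] [84.3 83.9] long ang 82.5
green ['A', 'B', 'C', 'top', 'side'] tri [0.6649 0.0964 0.0066] miss 0.0026 axis [0.6644 0.0962] [-0.5 -0.8  1.1  0.6 -0.5]
   red_pad A [468.3  72.2] [50.3 89.6] long ang 153.1
   red_pad B [469.2  71.9] [50.8 90. ] long ang 153.3
   red_pad C [468.9  72.1] [50.2 90. ] long ang 153.0
   red_pad top [467.8  73.1] [49.1 89. ] long ang 152.3
   red_pad side [466.4  72.7] [50.9 90.1] long ang 154.1
red_pad ['A', 'B', 'C', 'top', 'side'] tri [0.4674 0.0728 0.0184] miss 0.0006 axis [0.4673 0.0728] [ 0.5  0.7  0.2 -0.4 -0.5]
   red_stamp A [ 0.4634 -0.1039  0.06  ]
   red_stamp B [ 0.4646 -0.1002  0.06  ]
   red_stamp C [ 0.4619 -0.102   0.06  ]
   red_stamp top [ 0.4631 -0.1026  0.06  ]
   red_stamp side [ 0.4629 -0.0991  0.06  ]
red_stamp ['A', 'B', 'C', 'top', 'side'] tri [ 0.4629 -0.102   0.0631] miss 0.0018 axis [ 0.4629 -0.1021] [-0.1  0.8  0.1  0.1 -0.8]
   blue_stamp B [ 0.4687 -0.2855  0.06  ]
   blue_stamp C [ 0.4673 -0.2861  0.06  ]
   blue_stamp side [ 0.4681 -0.2815  0.06  ]
blue_stamp ['B', 'C', 'side'] tri [ 0.4677 -0.2848  0.0631] miss 0.0008 axis [ 0.4678 -0.2837] [-0.  -0.5 -0.5]
   pen_cup B [ 0.5932 -0.3646  0.05  ]
   pen_cup C [ 0.5915 -0.3653  0.05  ]
   pen_cup side [ 0.5883 -0.3649  0.05  ]
pen_cup ['B', 'C', 'side'] tri [ 0.591  -0.3645  0.0501] miss 0.0025 axis [ 0.5904 -0.3616] [ 0.2 -0.3 -0.2]
5.075
```

View pics/wC.png

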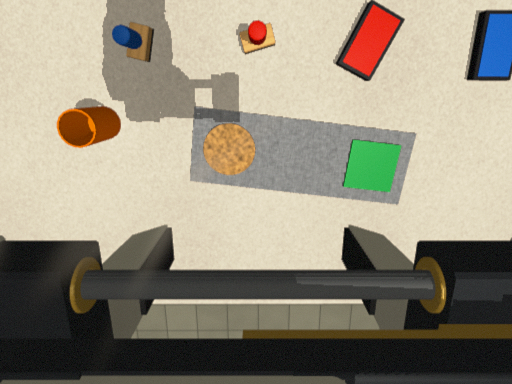

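Measurements agree across views to 1–2 mm, and heights match the text. Cork–green distance is 249.5 mm. In view C, cork is at (229,149), green at (372,166), and all pieces are clear. The pad goes first.

```bash
cat >> h.py <<'E'
CORK=np.array([.6352,-.1512]); GREEN=np.array([.6660,.0964]); MID=(CORK+GREEN)/2; MY=np.arctan2(*(GREEN-CORK)[::-1])-np.pi/2
def st(s): print(s,"t",round(manip.current_clock(),1),"gap",round(manip.current_finger_gap(),4),"F",np.round(manip.current_force(),1),"tcp",np.round(manip.current_tool_pos(),4))
def pick(xy,z,yaw,f,up=.2):
    effector.open_jaws(); manip.move_pose([*xy,up],q(yaw)); manip.servo_line([*xy,z],vel=.12); st("down")
    effector.close(f_grip=f); st("grip"); manip.servo_line([*xy,up],vel=.15); st("up")
def place(xy,z,yaw,up=.2):
    manip.move_pose([*xy,up],q(yaw)); manip.servo_line([*xy,z+.03],vel=.15); manip.servo_line([*xy,z],vel=.05); manip.sleep(.2); st("set")
    effector.open_jaws(); manip.sleep(.2); manip.servo_line([*xy,up],vel=.15); st("away")
E
python3 - <<'E'
from h import *
print(MID,np.degrees(MY))
pick((.4680,.0724),.004,np.radians(-26.9),25,.15)
snap("side","s2")
E
```

```text
[ 0.6506 -0.0274] -7.090837124771767
down t 7.8 gap 0.0918 F [0.2 0.5 0. ] tcp [0.4687 0.0725 0.0046]
grip t 9.3 gap 0.0004 F [-0.3 -0.7  0.9] tcp [0.468  0.0724 0.004 ]
up t 10.4 gap 0.0003 F [0.  0.  0.2] tcp [0.4673 0.0723 0.1492]
```

View pics/s2.png

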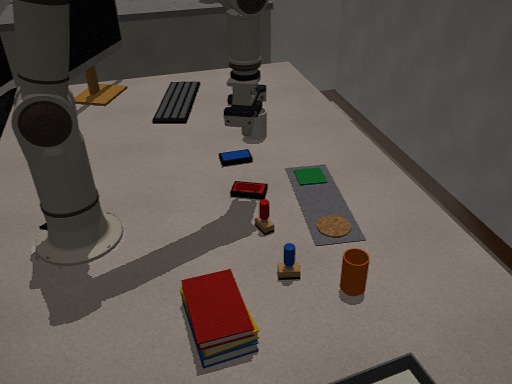

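The gripper at (245,115) holds nothing, and the pad is untouched at (249,190). I'll check where the TCP should appear in this view.

Run:
```python
from h import *
c=viewer.get_calibration("side"); f=192/np.tan(np.radians(c["vfov"])/2)
def proj(c,p):
    f=192/np.tan(np.radians(c["vfov"])/2); v=R.from_quat(c["attitude"]).inv().apply(np.array(p)-c["eye"]); return np.round(v[:2]/v[2]*f+[c["cx"],c["cy"]],1)
p=manip.current_tool_pos(); print(p,manip.current_tcp_rot(),q(np.radians(-26.9)),manip.current_q())
print("tcp in side",proj(c,p),"pad",proj(c,[.468,.0724,.019]))
w=viewer.get_calibration("wrist"); print(w["eye"],"tcp in wrist",proj(w,p), "pad",proj(w,[.468,.0724,.019]))
im,_=snap("wrist","w3")
im,_=snap("side","s3"); cv2.imwrite("pics/s3c.png",cv2.resize(im[60:240,160:400,::-1],None,fx=3,fy=3,interpolation=cv2.INTER_CUBIC))
```

```text
[0.46711764 0.07223725 0.14900696] [ 2.32572147e-01  9.72578637e-01 -3.88032119e-04 -9.17142428e-04] [0.23259672 0.97257327 0.         0.        ] [-0.08638053  0.20949942 -0.13895151  2.02915936  0.03642885  0.9072067
  0.85651981]
tcp in side [247.6 147.2] pad [249.1 186.8]
[0.39719649 0.10810049 0.34422985] tcp in wrist [257.4 217.2] pad [258.1 171. ]
```

View pics/w3.png

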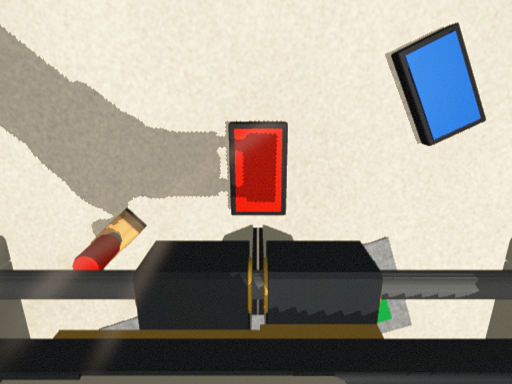

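View pics/s3c.png

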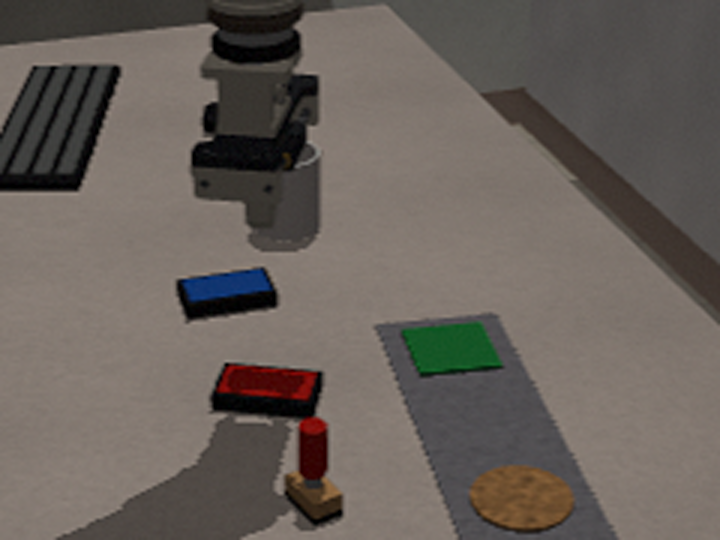

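The fingertips sit at (247,136) in the side view against a predicted TCP of (247.6,147). The wrist view shows row 228 against 217. So the true tips are roughly 30 mm above the reported TCP, though laterally aligned. I'll confirm by touching bare desk gently.

Run:
```python
from h import *
x=.535;y=.0
manip.move_pose([x,y,.08],q(np.radians(-26.9))); manip.servo_line([x,y,.012],vel=.12); manip.sleep(.2)
f0=np.array(manip.current_force()); st("start")
z=.010
try:
    while z>-.06:
        manip.servo_line([x,y,z],vel=.04); manip.sleep(.05)
        df=(np.array(manip.current_force())-f0)[2]
        if abs(df)>2.5: break
        z-=.002
except manip.PlanningError as e: print("plan",e)
print("target z",z,"dF",df); st("touch")
manip.servo_line([x,y,.1],vel=.12)
```

```text
start t 12.0 gap 0.0006 F [-0.3  0.4  0.7] tcp [0.5359 0.     0.013 ]
target z -0.03800000000000002 dF 7.834528224081444
touch t 19.5 gap 0.0005 F [-2.4 -0.1  8.5] tcp [ 0.5354  0.     -0.0371]
```

Contact came at reported z ≈ −0.037, so the true tips are 36.5 mm above the reported TCP. I'll correct for that in the helpers and redo the pad grasp.

```bash
sed -i 's/^def st(/DZ=.0365 # true tip height above the reported TCP (touched on desk)\ndef st(/; s/\[\*xy,z\]/[*xy,z-DZ]/; s/\[\*xy,z+.03\]/[*xy,z+.03-DZ]/; ' h.py; grep -n DZ h.py
python3 - <<'E'
from h import *
pick((.4680,.0724),.004,np.radians(-26.9),25,.10)
E
```

```text
27:DZ=.0365 # true tip height above the reported TCP (touched on desk)
30:    effector.open_jaws(); manip.move_pose([*xy,up],q(yaw)); manip.servo_line([*xy,z-DZ],vel=.12); st("down")
33:    manip.move_pose([*xy,up],q(yaw)); manip.servo_line([*xy,z+.03-DZ],vel=.15); manip.servo_line([*xy,z-DZ],vel=.05); manip.sleep(.2); st("set")
down t 24.0 gap 0.0917 F [0.6 0.4 0.1] tcp [ 0.4687  0.0725 -0.032 ]
grip t 24.6 gap 0.0597 F [0.1 0.8 2.5] tcp [ 0.4681  0.0724 -0.0323]
up t 25.7 gap 0.0595 F [-0.  -0.1 -2.7] tcp [0.4671 0.0722 0.0992]
```

Run:
```python
from h import *
place(MID,.0078,MY,.10)
pick((.4632,-.1020),.050,0,20,.15)
snap("side","s4")
im,c=snap("top","t4")
for b in blobs(im,"red",vmin=40,amin=25):
    p=plane(c,b[:,0].astype(float),.022)[:,:2]*1000; r=cv2.minAreaRect(p.astype(np.float32)); print(np.round(r[0]),np.round(r[1]),r[2])
```

```text
set t 28.3 gap 0.0594 F [ 0.4 -0.3 -1.7] tcp [ 0.6505 -0.0274 -0.0289]
away t 30.2 gap 0.0918 F [0.1 0.3 0. ] tcp [ 0.6497 -0.0274  0.099 ]
down t 32.5 gap 0.0916 F [ 1.2  0.3 -0.9] tcp [ 0.4638 -0.1021  0.014 ]
grip t 33.6 gap 0.0257 F [-0.3  0.4 -0.7] tcp [ 0.4632 -0.102   0.0135]
up t 34.6 gap 0.0255 F [-0.1  0.1 -0.8] tcp [ 0.4623 -0.1019  0.1491]
[ 276. -435.] [109. 109.] 2.0124006271362305
[650. -26.] [50. 90.] 82.9570083618164
```

View pics/s4.png

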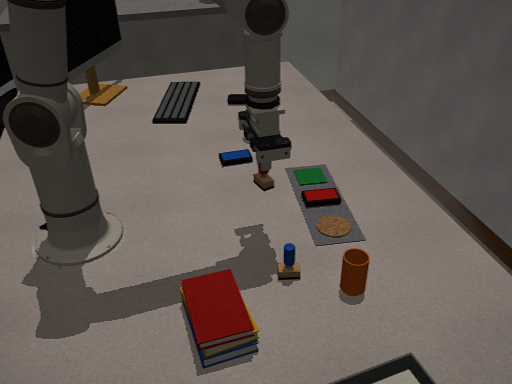

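The side view shows the pad on the mat at (321,197) and the red stamp held upright at (264,180). The top view puts the pad within about 2 mm of the centre. I'll set the stamp and then move the blue one.

Run:
```python
from h import *
place((.6505,-.0268),.0728,MY,.15)
pick((.4680,-.2843),.050,0,20,.15)
place(GREEN,.0588,MY,.15)
snap("side","s5")
```

```text
set t 37.2 gap 0.0257 F [ 0.3  0.6 -1.1] tcp [ 0.6505 -0.0268  0.0363]
away t 39.5 gap 0.0918 F [-0.4 -0.  -1. ] tcp [ 0.6496 -0.0268  0.149 ]
down t 42.2 gap 0.0919 F [1.  0.2 0.3] tcp [ 0.4687 -0.2847  0.0142]
grip t 43.2 gap 0.0254 F [0.1 0.4 1.1] tcp [ 0.468  -0.2843  0.0134]
up t 44.3 gap 0.0255 F [-0.8  0.4 -1.3] tcp [ 0.4672 -0.2839  0.149 ]
set t 47.6 gap 0.0255 F [ 0.5  0.4 -1.8] tcp [0.6661 0.0964 0.0223]
away t 50.0 gap 0.092 F [ 0.3 -0.2  0.3] tcp [0.6651 0.0962 0.1488]
```

View pics/s5.png

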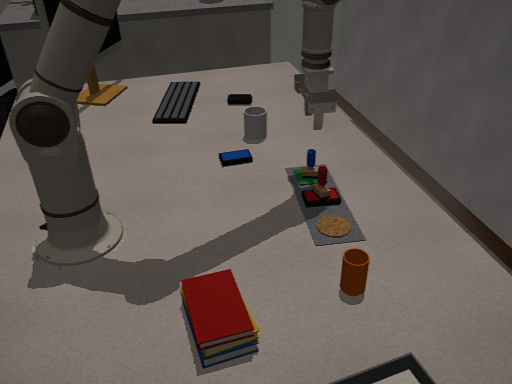

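Both stamps stand, blue at (311,158) on green and red at (322,176) on the pad. Now the cup.

Run:
```python
from h import *
pick((.5908,-.3632),.045,0,15,.15)
place(CORK,.0538,MY,.17)
manip.move_pose((.5,-.06,.36),q()); manip.sleep(.4)
D={"D":snap("wrist","w6"),"side":snap("side","s6"),"top":snap("top","t6")}
G={"red_pad":("red",MID,.022),"red_stamp":("red",MID,.083),"blue_stamp":("blue",GREEN,.069),"pen_cup":("orange",CORK,.055)}
for k,(col,xy,z) in G.items():
    for n,(im,c) in D.items():
        for b in blobs(im,col,vmin=40,amin=25):
            M=cv2.moments(b); uv=np.array([M["m10"],M["m01"]])/M["m00"]; p=plane(c,uv,z)[0,:2]
            if np.linalg.norm(p-xy)<.06: print(k,n,np.round(uv),"off mm",np.round((p-xy)*1000,1))
print(manip.current_clock())
```

```text
down t 53.3 gap 0.0918 F [-0.1 -0.1 -0.4] tcp [ 0.5916 -0.3637  0.0096]
grip t 53.9 gap 0.0561 F [-0.1 -0.1  1.6] tcp [ 0.5909 -0.3631  0.0085]
up t 55.0 gap 0.0561 F [ 0.6  0.  -1.4] tcp [ 0.5899 -0.3628  0.1486]
set t 57.8 gap 0.0563 F [-0.   0.5 -2.2] tcp [ 0.6352 -0.1513  0.0173]
away t 59.9 gap 0.0916 F [-0.1  0.2 -0.6] tcp [ 0.6343 -0.1511  0.1688]
red_pad D [277. 209.] off mm [-29.1   1.5]
red_pad D [276. 242.] off mm [33.2 -0.1]
red_pad side [310. 196.] off mm [-32.8   1.9]
red_pad top [256. 112.] off mm [32.6 -1.3]
red_pad top [261. 134.] off mm [-30.3 -12.9]
red_stamp D [277. 209.] off mm [-52.   -2.4]
red_stamp D [276. 242.] off mm [ 3.1 -3.8]
red_stamp side [322. 175.] off mm [-0.5  2.9]
red_stamp top [256. 112.] off mm [13.9  1.4]
red_stamp top [261. 134.] off mm [-45.1  -9.4]
blue_stamp side [311. 157.] off mm [-1.4  2.2]
blue_stamp top [210. 112.] off mm [5.5 3.5]
pen_cup D [205. 220.] off mm [-6.9  3.1]
pen_cup side [333. 213.] off mm [-8.8 -8.7]
61.475
```

View pics/w6.png

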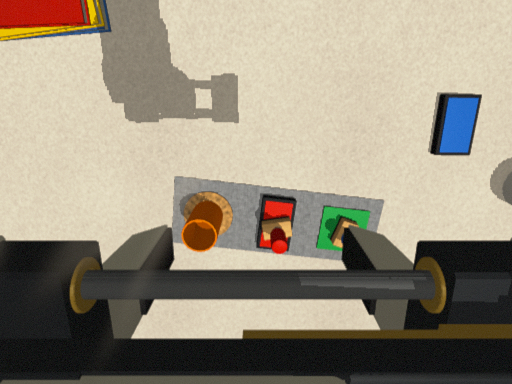

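View pics/s6.png

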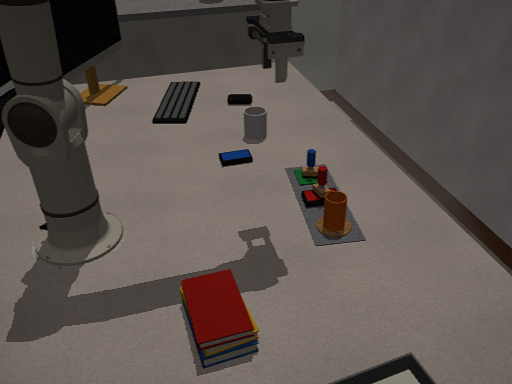

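Everything stands, but the cup mask merges with the cork and the gripper hides part of the view. One clearer look from further forward, using the rims and handles, will settle it.

Run:
```python
from h import *
manip.move_pose((.72,-.03,.36),q()); manip.sleep(.4)
im,c=snap("wrist","w7"); print(manip.current_clock())
f=192/np.tan(np.radians(c["vfov"])/2)
def pj(p): v=R.from_quat(c["attitude"]).inv().apply(np.array(p)-c["eye"]); return (v[:,:2]/v[:,2:]*f+[c["cx"],c["cy"]])
o=cv2.resize(im[:230,80:450,::-1],None,fx=2,fy=2)
def circ(xy,r,z):
    t=np.linspace(0,2*np.pi,60); P=pj(np.c_[xy[0]+r*np.cos(t),xy[1]+r*np.sin(t),0*t+z]); cv2.polylines(o,[np.int32((P-[80,0])*2)],True,(255,0,255),1)
circ(CORK,.028,.098); circ(MID,.013,.108); circ(GREEN,.013,.094); circ(CORK,.045,.008)
cv2.imwrite("pics/w7c.png",o)
```

```text
62.8167
```

View pics/w7c.png

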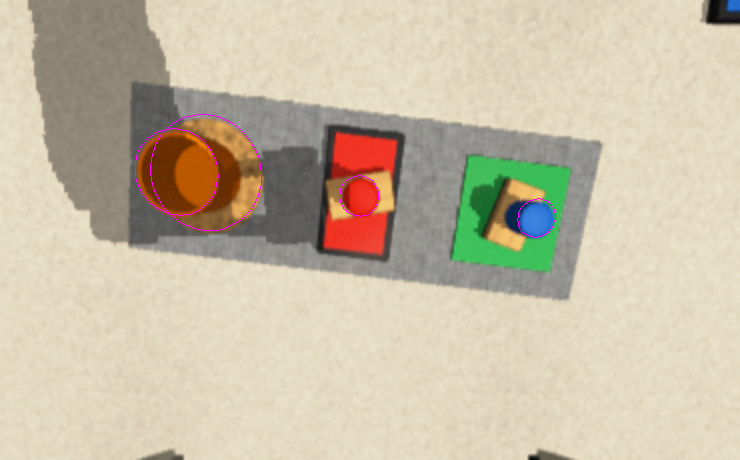

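The ideal outlines fit the cup rim (177,172), red handle (359,195) and blue handle (536,218) to within about 2 mm. The pad is square to the mat, so I'm handing in.

```bash
python3 -c "
from bench import manip
print(manip.hand_in(), manip.current_clock())"
```

```text
the job is handed in; nothing more can be done
the job is handed in; nothing more can be done
```

The job is handed in at about 63 s, with no verdict shown: cup on cork, blue stamp on green, red pad at mat centre and red stamp on it, with the cup and both stamps within about 2 mm of centre in the last view, and the blue pad, mug and books not touched.

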